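# Try a taper arbor in its socket and drift it out

### The job

Try the taper arbor in its socket: set it in tang first, twist it under a light push until the tang drops into the hidden driver slot, press it fully home (never drop it) until its collar beds on the nose, and let go. Then push the drift, thin end first, into the cross slot from the robot's side until it has freed the jammed arbor and lifted the collar 6 to 8 mm off the nose, and leave it there with the arbor standing on it. Keep every push below 45 N, free the arbor with the drift only, and do not disturb the bit box, tape measure and sanding block.

Things in the scene. Friction and masses are not known exactly. Their poses are not given: they have to be found in the camera images.
- sleeve: Taper socket bolted to the bench: steel block 60 x 60 mm on a grey foot 96 x 60 x 12 mm, with a round nose (radius 26.5 mm) on top, 107 mm high in all. Origin on the bench below the bore's axis, z up; its x axis points away from the robot, along the cross slot.
- socket_mouth (a point): Centre of the bore's mouth, 107 mm above the bench. Bore radius 13.6 mm here, narrowing by 2.5 degrees a side to 11.3 mm 45 mm down. At 60 to 63 mm down lies a dark driver plate with a tang slot 10.6 mm wide. It runs along the block's x axis only to within 0.5 rad either way and cannot be measured: feel for it. A tang within about 0.18 rad of it drops through.
- nose_face: The flat ring-shaped top face of the nose, 107 mm above the bench, on which the arbor's collar beds; part of the socket, with the same origin as sleeve.
- slot_mouth (a point): Middle of the floor edge of the cross slot on the side that faces the robot, 24 mm above the bench, 30 mm before the bore's axis. The slot is 16 mm wide (y), 23 mm high (20 mm below the driver plate in the middle) and runs level through the whole block (60 mm) along the block's x.
- arbor_grip (a point): Centre of the hexagon of the loose steel arbor (about 0.2 kg), where to grasp: 30 mm across flats, 44 mm high, two flats square to the arbor's x axis, others 60 degrees round. Below it a 10 mm neck, a collar (radius 19.5, 6 mm thick, underside 36.5 mm below this point), the taper, the tang. Height here: 155 mm with the tang on the driver plate, about 148 once in its slot and resting in the taper, 143.5 fully home.
- arbor_tang (a point): Lower end of the arbor's tang, 108 mm below arbor_grip on the axis: tang 14 mm (arbor's x) x 8 mm (y) x 20 mm long (end edges bevelled 0.8 mm), then a taper from radius 11.5 to 13.6 mm. Pressing the arbor home, the last 4 mm, takes a force rising steadily to 15 to 22 N (under 8 N it stays 1.7 mm or more short); then the collar is a hard stop and the taper stays jammed.
- arbor_stand: Bored wooden block, 72 x 72 x 80 mm, fixed, with a 32 mm hole through it in which the arbor stands upright, its collar on the block's top (lift it 75 mm to clear). Origin on the bench under its centre. Stand and drift rack may each be left or right.
- drift_grip (a point): Centre of the dark wooden grip of the loose drift (0.15 kg), where to grasp: 40 (x) x 16 (y) x 34 mm (z). The drift stands on its straight lower edge, 17 mm below this point; x points to the thin end, z up. Steel blade 12 mm thick, 6.5 mm high at the tip (there 7 mm thick), rising 1 in 5 to 19.5 mm at 57 mm behind the tip, then level up to the grip. Whole length 170 mm.
- drift_tip (a point): The drift's thin end, 150 mm ahead (+x) of drift_grip, 4 mm above the lower edge. On the slot floor the blade passes freely below an arbor that is home (11.5 mm clear) until the tip is about 11 mm past the bore's axis; then driving takes up to about 12 N until the taper lets go. The collar is lifted about 2 mm at 20 mm past the axis, 5.5 mm at 38, 8 mm from 50 on.
- drift_rack: Low wooden rack, 110 x 50 x 32 mm, fixed, with a 15 mm wide groove along x, its floor 20 mm above the bench, in which the drift stands on edge, its grip overhanging at the -x end. Origin on the bench below the middle of the drift.
- bit_box: Bystander: green bit box, 51 x 76 x 50 mm, origin under its centre.
- tape_measure: Bystander: black tape measure, 71 x 87 x 36 mm, origin under its centre.
- sanding_block: Bystander: cork sanding block, 64 x 107 x 31 mm, origin under its centre.
Things that resemble listed ones, but are neither listed nor needed, are in the scene too. What is shaped like the part that bears arbor_grip but green is not meant.

How it is judged (in metres and radians):
On the way, in this order (a step that is already met when the one before it is completed fails the run):
1. the arbor is pressed home in the socket, its collar within 1.7 mm of the nose, and let go of (z of arbor_grip in the frame of sleeve below 0.1452 m and horizontal distance between arbor_grip and sleeve below 0.01 m and angle between arbor_grip's own z axis and vertical below 0.12 rad and contact force between the fingers and arbor below 0.3 N), for 0.2 s.
2. the drift's tip has passed under the arbor while that is still home (within 2.2 mm) and untouched by the fingers (x of drift_tip in the frame of sleeve above 0.002 m and y of drift_tip in the frame of sleeve between -0.008 and 0.008 m and z of drift_tip in the frame of sleeve between 0.02 and 0.05 m and z of arbor_grip in the frame of sleeve below 0.1457 m and contact force between the fingers and arbor below 0.3 N), for 0.05 s.
3. the drift has lifted the arbor's collar at least 5.5 mm off the nose, the fingers not touching the arbor (z of arbor_grip in the frame of sleeve above 0.149 m and x of drift_tip in the frame of sleeve above 0.015 m and y of drift_tip in the frame of sleeve between -0.008 and 0.008 m and z of drift_tip in the frame of sleeve between 0.02 and 0.05 m and horizontal distance between arbor_grip and sleeve below 0.01 m and contact force between the fingers and arbor below 0.3 N and contact force between drift and arbor above 0.3 N), for 0.1 s.
At the end, for the whole second after the job is handed in: The arbor stands upright (within 7 degrees) in the socket, riding on the drift, its collar 5.5 to 12.5 mm above the nose; the drift lies in the cross slot with its tip at least 15 mm beyond the bore's axis; both are released (all of step 3 and z of arbor_grip in the frame of sleeve below 0.156 m and angle between arbor_grip's own z axis and vertical below 0.12 rad and contact force between the fingers and drift below 0.3 N); the robot touches nothing.
It fails at once if the arbor is dropped or slammed into the socket (faster than 0.25 m/s) (linear speed of arbor above 0.25 m/s and horizontal distance between arbor_grip and sleeve below 0.01 m and z of arbor_grip in the frame of sleeve below 0.156 m).
It fails at once if the arbor's collar is pressed on the nose with more than 45 N (contact force between arbor and nose_face above 45 N).
It fails at once if the drift is driven against socket or arbor with more than 45 N (contact force between drift and sleeve above 45 N or contact force between drift and arbor above 45 N).
It fails at once if the bit box, tape measure or sanding block is moved by more than 30 mm (distance of any of bit_box, tape_measure, sanding_block from where it was at the start of the episode above 0.03 m).
It also fails if it takes over 67 s, if anything falls off the work surface, if the arm or the gripper's body presses on something with over 40 N, if the wrist force passes 120 N, or if a joint passes its speed limit or range.

### The arm

A 6-joint arm with a two-finger parallel gripper is mounted at the origin on the work surface; the furniture and walls round the work are solid. World frame = base frame: x ahead of the robot, y to its left, z up, the work surface at z = 0. Lengths are in mm, angles in rad, forces in N, time in s.
With the tool pointing down it reaches from about 275 to 825 mm from the base axis. Payload 4.9 kg.
Tool frame: the origin (TCP) lies at the very end of the fingers, on their centre line; the grasp point (between the pads) lies 19 mm behind it; z points along the fingers, y is the line along which they close (so a half turn about z gives the same grasp; the last joint's range is limited). The gripper opens to 85 mm and grips with 20 to 120 N. Pads are 22 mm wide; open, the fingers measure 114 mm over their backs; the gripper's body (76 mm by 85 mm) begins 54 mm behind the grasp point. The pads swing forward as they close: fully open they stand 13 mm farther back than shut.
Start: joints at [-1.295, 0.326, -0.193, 1.052, 0, 1.437], TCP at [219.148, -504.473, 231.281] pointing down, gripper open.
Joint ranges: [-2.65, 2.65], [-0.97, 1.79], [-1.3, 1.35], [-1.93, 2.1], [-1.47, 1.37], [-3.14, 3.14]. Speed limits (rad/s): [2.57, 2.57, 3.14, 3.14, 3.14, 3.14].

### API

Orientations are given as [roll, pitch, yaw] about the fixed x, y, z axes, in that order (R = Rz(yaw) Ry(pitch) Rx(roll)).
In Python, from bench import bot, solve_ik, imaging gives the robot as it stands. Calls block until the motion is done:
- bot.move_ptp(position, orientation): joint-space move of the TCP to a pose.
- bot.movel(position, rot=None, max_speed=150, threshold=None): straight line of the TCP; rot=None keeps the orientation; max_speed is the mean speed in mm/s. With threshold (N) it stops when the force on the tool has changed by that much, and returns True; else False.
- bot.move_j(angles): joint-space move.
- bot.grip(opening, effort=None): opening from 0.0 (shut) to 1.0 (fully open); effort is the grip in N (None keeps the last); returns when the fingers have stopped.
- bot.dwell(seconds).
- solve_ik(position, orientation): joint angles nearest the present ones, or None.
- bot.get_state(): the state.
- imaging.capture(name): name is "scene" or "top"; returns the picture (384x512x3 uint8, blue, green, red); there is no depth.
- imaging.camera_model(name): a dict with "K" (3x3 intrinsics, pixels), "position" and "rotation" of the camera in the world. Camera axes: x right, y up, looking along -z (the intrinsics and any distortion apply to the point x, -y, -z); pixel columns grow to the right and rows downward; lengths in mm; the calibration is good to about 2 mm. A picture is of the moment at which its call begins. camera_model takes no time and is no camera call.
A pose or a line that the arm cannot do raises bot.IKError and nothing moves.
- bot.sign_off(): hands the job in; it is judged then, once.
The state is a dict: "t": time; "qpos": joint angles; "joint_velocities": joint speeds; "effort": joint torques, N m; "tcp_pos": TCP position; "orientation": TCP orientation; "contact_force": force on the tool from outside, world axes, zero at the start; "wrist_torque": the same for the moment, N m; "opening": opening from 0.0 (shut) to 1.0 (fully open); "gripper_force": force on a finger pad.
Only numpy, scipy, OpenCV 4.12 (cv2) and the standard library are available. Lean on these libraries where they do the work, as an engineer would, in place of code of your own. Each camera call takes 0.05 s, during which the arm holds its last target. There are 200 camera calls.

## Working session

There is one attempt and no reset: what is moved stays moved. The work goes in short steps, each a Python script; the robot and the scene stay as the last script left them, time stands still between calls to the robot, and variables do not carry over. Pictures are saved under pics/ and viewed, at most 10 in all, crops included, and the job is handed in when it is done.

```bash
ls; mkdir -p pics; python3 - <<'E'
from bench import bot, imaging
import cv2, numpy as np
for n in ("scene","top"):
    im=imaging.capture(n); cv2.imwrite(f"pics/{n}0.png",im)
    m=imaging.camera_model(n); print(n,{k:np.round(np.array(v),4).tolist() if not isinstance(v,str) else v for k,v in m.items()})
print(bot.get_state())
E
```

```text
pics
scene {'K': [[480.8066, 0.0, 250.1803], [0.0, 480.8066, 194.3689], [0.0, 0.0, 1.0]], 'position': [733.2624, -653.9522, 1227.9219], 'rotation': [0.5899, 0.0159, 0.2168]}
top {'K': [[473.0211, 0.0, 253.6733], [0.0, 473.0211, 193.0403], [0.0, 0.0, 1.0]], 'position': [433.2636, 70.8614, 1318.4197], 'rotation': [0.0804, -0.0203, -1.5545]}
{'t': 0.1, 'qpos': array([-1.29520442e+00,  3.26893558e-01, -1.93472615e-01,  1.05201627e+00,
       -1.59732388e-05,  1.43657481e+00]), 'joint_velocities': array([-1.06673286e-03, -9.93493145e-05,  1.35370077e-03,  5.19196385e-04,
        1.67856162e-03,  5.07487214e-04]), 'effort': array([ 1.18346154e-03, -4.44239295e+01,  2.63038909e+01,  7.82762188e-03,
       -4.45049420e-05, -2.30313432e-06]), 'tcp_pos': array([ 218.99236203, -503.95088671,  230.57146805]), 'orientation': array([-3.14001867e+00, -1.96422271e-04,  4.09813281e-01]), 'contact_force': array([-0.67095162,  0.52282583, -0.07329691]), 'wrist_torque': array([ 0.03183072,  0.00716561, -0.03825032]), 'gripper_force': 0.0, 'opening': 1.0010274630788705}
```

```bash
python3 -c "
import cv2
for n in ('scene','top'):
    cv2.imwrite(f'pics/{n}0b.png',cv2.resize(cv2.imread(f'pics/{n}0.png'),(800,600),interpolation=cv2.INTER_CUBIC))"
```

```text
(no output)
```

View pics/scene0b.png

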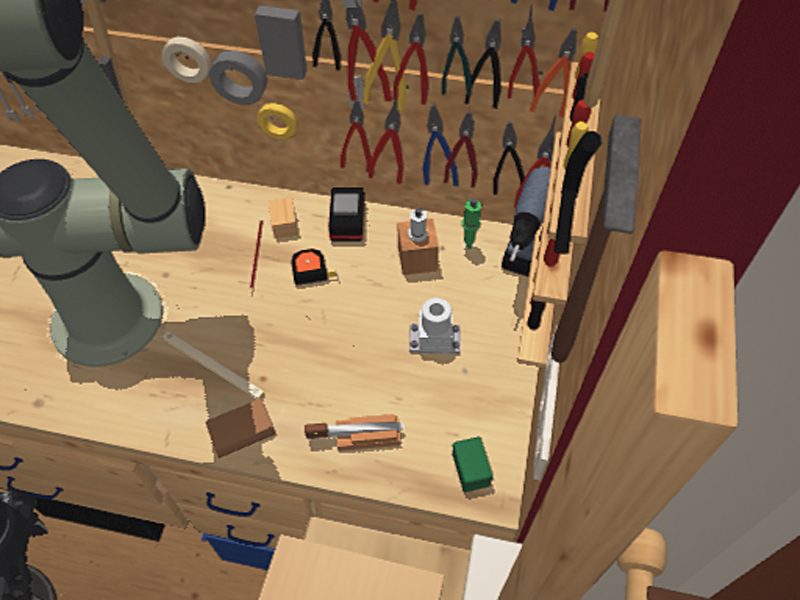

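View pics/top0b.png

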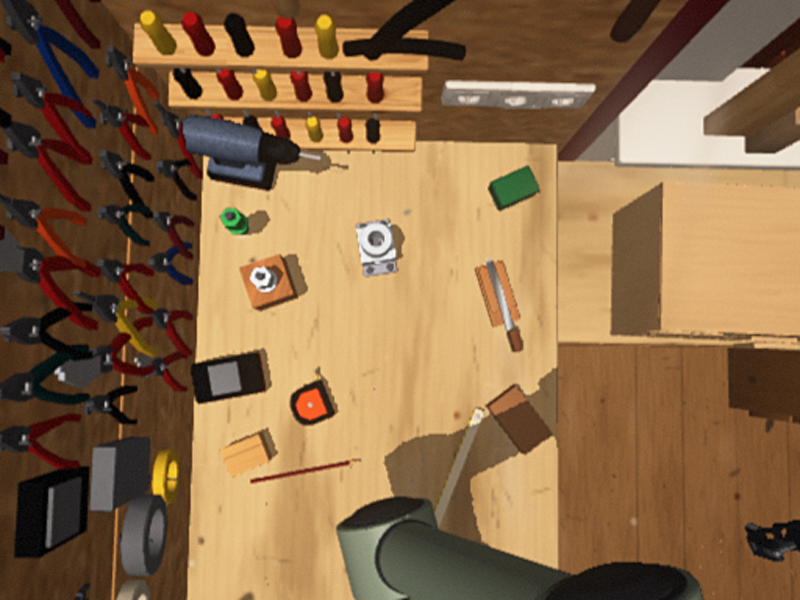

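The scene view shows the arbor in its stand at about (418,225), the socket at (437,320) and the drift in its rack at (355,430). The top view shows them at (264,277), (378,240) and (500,305). All pixels are on the 800x600 enlargements. The green decoy and the bystanders stand apart. I'll look at enlarged crops next and check the calibration.

```bash
cat > h.py <<'E'
import numpy as np, cv2
from scipy.spatial.transform import Rotation as R
from bench import bot, solve_ik, imaging
def cam(n):
    m=imaging.camera_model(n); return np.array(m["K"]),np.array(m["position"]),R.from_euler("xyz",m["rotation"]).as_matrix(),m
def ray(n,uv):
    K,p,Rm,_=cam(n); d=np.linalg.inv(K)@[uv[0],uv[1],1]; return p,Rm@(d*[1,-1,-1])
def onz(n,uv,z):
    p,d=ray(n,uv); return p+d*(z-p[2])/d[2]
def proj(n,X):
    K,p,Rm,_=cam(n); c=Rm.T@(np.array(X,float)-p); c=c*[1,-1,-1]; u=K@c; return u[:2]/u[2]
def tri(uvs):
    A=np.zeros((3,3));b=np.zeros(3)
    for n,uv in uvs.items():
        p,d=ray(n,uv); d=d/np.linalg.norm(d); M=np.eye(3)-np.outer(d,d); A+=M;b+=M@p
    return np.linalg.solve(A,b)
E
python3 - <<'E'
from h import *
print(cam("top")[3].keys())
f=.64
S=lambda u,v:(u*f,v*f)
for nm,s,t in (("arborTop",(418,212),(264,277)),("nose",(436,310),(376,239)),("rackend?",(316,431),(515,340)),("tip",(401,428),(492,265))):
    X=tri({"scene":S(*s),"top":S(*t)}); print(nm,X.round(1),(proj("top",X)/f-t).round(1))
rows=[]
for n,cs in (("scene",((418,225),(437,322),(355,432))),("top",((266,280),(378,245),(500,305)))):
    im=cv2.imread(f"pics/{n}0.png"); r=[]
    for c in cs:
        u,v=int(c[0]*f),int(c[1]*f); w=33 if True else 0
        print(n,u-w,v-w); r.append(cv2.resize(im[v-w:v+w,u-w:u+w],(264,264),interpolation=cv2.INTER_NEAREST))
    rows.append(np.hstack(r))
cv2.imwrite("pics/crops.png",np.vstack(rows))
E
```

```text
dict_keys(['K', 'position', 'rotation'])
arborTop [564.9 259.8 149.3] [-0.4 -1. ]
nose [635.7  83.2  99.7] [0.  0.1]
rackend? [ 473.6 -161.4   34.5] [0.1 0.1]
tip [ 610.2 -121.    20.6] [-0.8 -2.1]
scene 234 111
scene 246 173
scene 194 243
top 137 146
top 208 123
top 287 162
```

View pics/crops.png

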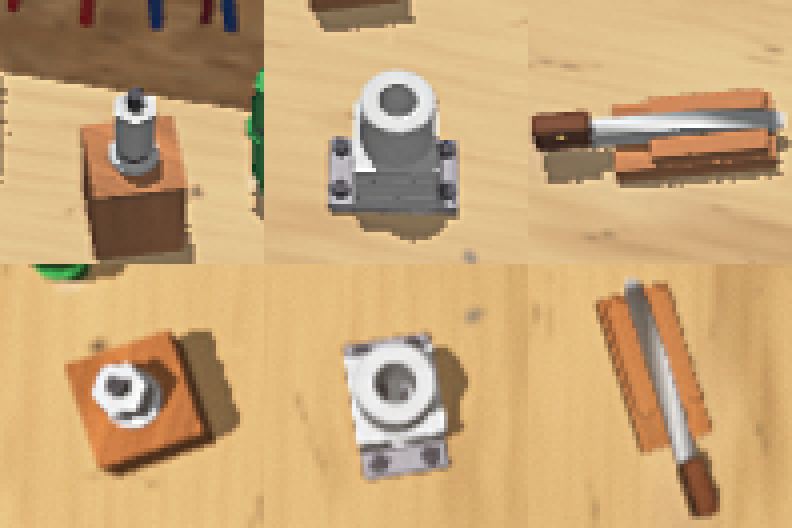

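```bash
python3 - <<'E'
from h import *
tiles=[]
for n,(u,v),w in (("top",(169,177),13),("scene",(268,138),16),("top",(242,156),20),("top",(320,192),34),("scene",(277,204),20),("scene",(228,276),34)):
    im=cv2.imread(f"pics/{n}0.png")[v-w:v+w,u-w:u+w]; print(n,u-w,v-w,264/(2*w))
    tiles.append(cv2.resize(im,(264,264),interpolation=cv2.INTER_CUBIC))
cv2.imwrite("pics/crops2.png",np.vstack([np.hstack(tiles[:3]),np.hstack(tiles[3:])]))
im=cv2.imread("pics/top0.png"); hsv=cv2.cvtColor(im,cv2.COLOR_BGR2HSV); 
# stand & drift grip & rack yaw from contours
def comp(mask,c,r):
    m=np.zeros_like(mask);m[c[1]-r:c[1]+r,c[0]-r:c[0]+r]=mask[c[1]-r:c[1]+r,c[0]-r:c[0]+r]
    cs,_=cv2.findContours(m,cv2.RETR_EXTERNAL,cv2.CHAIN_APPROX_NONE); return max(cs,key=cv2.contourArea)
grey=((hsv[...,1]<60)&(hsv[...,2]>70)).astype(np.uint8)
dark=((hsv[...,2]<125)&(hsv[...,1]>90)).astype(np.uint8)
for nm,m,c,r in (("sleeve",grey,(242,156),24),("blade",grey,(318,188),30),("wood",dark,(329,217),12)):
    k=comp(m,c,r); print(nm,cv2.contourArea(k),cv2.minAreaRect(k),cv2.fitLine(k,cv2.DIST_L2,0,.01,.01).ravel().round(3))
E
```

```text
top 156 164 10.153846153846153
scene 252 122 8.25
top 222 136 6.6
top 286 158 3.8823529411764706
scene 257 184 6.6
scene 194 242 3.8823529411764706
sleeve 695.5 ((241.09458923339844, 158.06756591796875), (34.03059005737305, 22.851459503173828), 80.53767395019531) [1.86000e-01 9.83000e-01 2.40806e+02 1.58204e+02]
blade 163.0 ((319.60552978515625, 188.0183563232422), (47.12505340576172, 4.980697154998779), 73.3007583618164) [3.02000e-01 9.53000e-01 3.19564e+02 1.88489e+02]
wood 34.5 ((329.0871887207031, 216.62384033203125), (14.654742240905762, 7.471045017242432), 73.3007583618164) [2.26000e-01 9.74000e-01 3.29262e+02 2.16672e+02]
```

View pics/crops2.png

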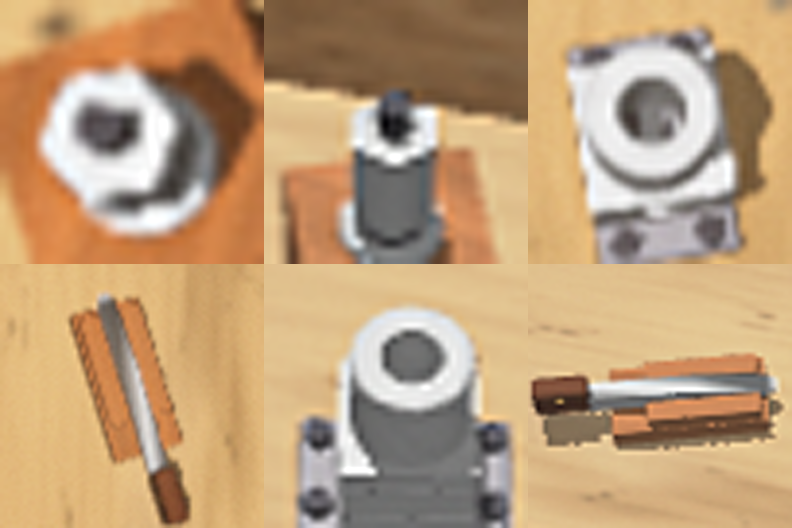

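The crops show the hex top with a dark knob, centred near top (166.4,176.4) and scene (267.6,137.6). The nose ring is centred near top (240.2,152.4) and scene (279.2,197.5). The foot bolts give the sleeve yaw, and the drift grip is near top (329.1,216.6). I'll cast these and check them against the known sizes.

```bash
python3 - <<'E'
from h import *
T=lambda o,s,p:np.array([o[0]+(p[0]+.5)/s-.5,o[1]+(p[1]+.5)/s-.5])
hs,ht=T((252,122),8.25,(132,132)),T((156,164),10.154,(110,130))
print("hex",tri({"scene":hs,"top":ht}).round(1),onz("scene",hs,138.5).round(1),onz("top",ht,138.5).round(1))
a=onz("top",T((156,164),10.154,(177,120)),138.5)-onz("top",T((156,164),10.154,(43,140)),138.5); print("vertex dir",np.arctan2(a[1],a[0]),np.linalg.norm(a)/2,"exp 17.3")
ns,nt=T((257,184),6.6,(149.5,92)),T((222,136),6.6,(123,111))
print("nose",tri({"scene":ns,"top":nt}).round(1),onz("scene",ns,107).round(1),onz("top",nt,107).round(1))
for n,o,A,B in (("scene",(257,184),(318.5-264,468.5-264),(492.5-264,468.5-264)),("top",(222,136),(670-528,236),(641-528,46))):
    p,q=[onz(n,T(o,6.6,x),15) for x in (A,B)]; d=q-p; print("yaw",n,np.arctan2(d[1],d[0]),np.linalg.norm(d),((p+q)/2).round(1))
tp,ts=T((286,158),3.882,(103,34)),T((194,242),3.882,(245,119))
gs=T((194,242),3.882,(32,120)); gt=np.array([329.1,216.6])
for n,t,g in (("top",tp,gt),("scene",ts,gs)):
    P=onz(n,t,25);G=onz(n,g,52); d=P-G; print("drift",n,P.round(1),G.round(1),np.linalg.norm(d[:2]),np.arctan2(d[1],d[0]))
print(tri({"top":gt,"scene":gs}).round(1))
# try ik
for yaw in np.arange(-1.5,1.6,.5):
    q=solve_ik([565,260,98],[np.pi,0,yaw]); q2=solve_ik([637,83,125],[np.pi,0,yaw]); print(yaw,None if q is None else q.round(2),None if q2 is None else q2.round(2))
E
```

```text
hex [566.4 267.9 132.8] [566.3 262.6 138.5] [566.7 267.4 138.5]
vertex dir -1.4023311849752629 16.597437403521894 exp 17.3
nose [636.2  84.2 103.1] [636.1  81.3 107. ] [636.1  84.3 107. ]
yaw scene 0.20710450775899858 77.69949810183425 [635.5  81.7  15. ]
yaw top 0.168460685192018 81.70948791345742 [638.9  83.3  15. ]
drift top [ 614.7 -114.2   25. ] [ 475.9 -156.8   52. ] 145.16267477391008 0.29770689487534174
drift scene [ 613.6 -116.6   25. ] [ 473.7 -159.8   52. ] 146.36141012024135 0.2991486783073924
[ 474.6 -157.9   49.1]
-1.5 [ 0.31  0.57 -0.17  0.83  0.   -1.33] [ 0.01  0.58 -0.08  0.92  0.   -1.63]
-1.0 [ 0.31  0.57 -0.17  0.83  0.   -1.83] [ 0.01  0.58 -0.08  0.92  0.   -2.13]
-0.5 [ 0.31  0.57 -0.17  0.83  0.   -2.33] [ 0.01  0.58 -0.08  0.92  0.   -2.63]
0.0 [ 0.31  0.57 -0.17  0.83  0.   -2.83] [ 0.01  0.58 -0.08  0.92  0.   -3.13]
0.5 [ 0.31  0.57 -0.17  0.83  0.    2.95] [ 0.01  0.58 -0.08  0.92  0.    2.66]
1.0 [ 0.31  0.57 -0.17  0.83  0.    2.45] [ 0.01  0.58 -0.08  0.92  0.    2.16]
1.5 [ 0.31  0.57 -0.17  0.83  0.    1.95] [ 0.01  0.58 -0.08  0.92  0.    1.66]
```

```bash
cat >> h.py <<'E'
pi=np.pi
def st(tag=""):
    s=bot.get_state(); print(tag,"t%.1f"%s["t"],"tcp",s["tcp_pos"].round(1),"rpy",s["orientation"].round(3),"F",s["contact_force"].round(1),"M",s["wrist_torque"].round(2),"op %.2f gf %.0f"%(s["opening"],s["gripper_force"]),"q6 %.2f"%s["qpos"][5]); return s
E
python3 - <<'E'
from h import *
psi=2.79; o=[pi,0,psi]
bot.move_ptp([566.5,265,190],o); st("above")
bot.movel([566.5,265,98],max_speed=120); st("down")
bot.grip(0,90); st("grip")
bot.movel([566.5,265,190],max_speed=150); st("up")
bot.movel([636,83,212],max_speed=200); st("hover")
r=[]
for n,c in (("scene",(279,190)),("top",(240,152))):
    im=imaging.capture(n); cv2.imwrite(f"pics/{n}1.png",im)
    r.append(cv2.resize(im[c[1]-40:c[1]+40,c[0]-40:c[0]+40],(400,400),interpolation=cv2.INTER_CUBIC))
cv2.imwrite("pics/hover.png",np.hstack(r))
E
```

```text
above t3.1 tcp [566.9 264.1 190.1] rpy [-3.142  0.     2.789] F [-0.1 -0.7  0.6] M [-0.02  0.   -0.  ] op 1.00 gf 0 q6 0.67
down t4.0 tcp [567.1 265.1  98.8] rpy [3.141e+00 1.000e-03 2.790e+00] F [ 0.7  0.1 -0.1] M [ 0.03  0.02 -0.01] op 1.00 gf 0 q6 0.67
grip t4.5 tcp [566.9 265.3  98.7] rpy [3.141e+00 1.000e-03 2.790e+00] F [-0.4  0.4  4.4] M [0.03 0.14 0.01] op 0.34 gf 89 q6 0.67
up t5.3 tcp [565.7 264.7 188.7] rpy [-3.14e+00 -2.00e-03  2.79e+00] F [-0.1  0.1 -2.7] M [ 0.02 -0.02  0.02] op 0.34 gf 89 q6 0.67
hover t6.4 tcp [635.4  84.  211.7] rpy [ 3.141e+00 -1.000e-03  2.791e+00] F [-0.8  0.7 -3.5] M [-0.03 -0.01 -0.01] op 0.34 gf 89 q6 0.37
```

View pics/hover.png

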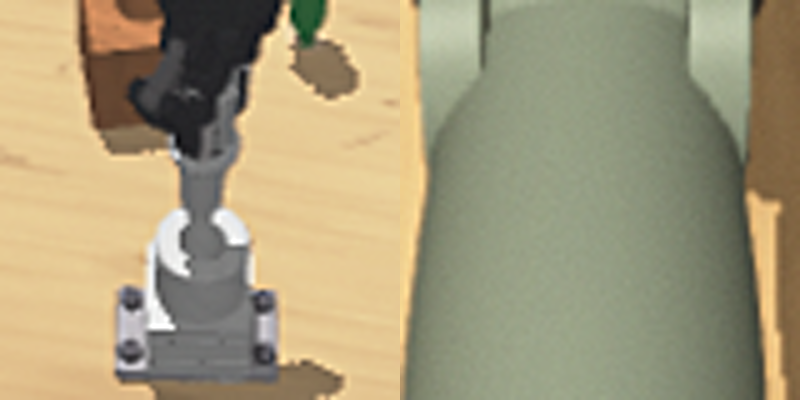

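The arbor is held at opening 0.34, which is 29 mm and right for the hex. The scene view shows the taper standing over the bore at crop (203,240). The hand hides the top view. I'll lower it by feel next.

```bash
python3 - <<'E'
from h import *
p=[636,83]
hit=bot.movel([*p,175],max_speed=80,threshold=4); s=st(f"a {hit}")
if not hit:
    hit=bot.movel([*p,130],max_speed=50,threshold=4); s=st(f"b {hit}")
E
```

```text
a False t7.2 tcp [636.   83.1 175. ] rpy [-3.142 -0.     2.79 ] F [ 0.3  0.8 -2.7] M [ 0.02 -0.01 -0.02] op 0.34 gf 89 q6 0.37
b True t7.9 tcp [637.1  82.3 134.6] rpy [-3.141e+00  2.000e-03  2.789e+00] F [ 4.1  0.1 -3.8] M [ 0.05 -0.87  0.02] op 0.34 gf 89 q6 0.37
```

```bash
python3 - <<'E'
from h import *
bot.movel([637.6,82.6,135],max_speed=10); s=st("relieve")
hit=bot.movel([637.6,82.6,126],max_speed=15,threshold=4); s=st(f"down {hit}")
E
```

```text
relieve t8.2 tcp [637.4  82.5 134.7] rpy [-3.140e+00  1.000e-03  2.789e+00] F [ 2.4 -1.4 -2.8] M [-0.21 -0.45  0.04] op 0.34 gf 89 q6 0.37
down True t8.6 tcp [637.6  82.4 128.8] rpy [-3.140e+00  2.000e-03  2.789e+00] F [1.3 1.2 2.2] M [ 0.08 -0.17 -0.  ] op 0.34 gf 90 q6 0.37
```

The tang is already in the slot: TCP 128.8 puts the grip at about 146.6, well below the 155 mm plate contact. I'll press it home now.

```bash
python3 - <<'E'
from h import *
hit=bot.movel([637.6,82.4,116],max_speed=8,threshold=27); s=st(f"press {hit}")
z=s["tcp_pos"]; bot.movel([z[0],z[1],z[2]],max_speed=10); st("relax")
E
```

```text
press True t9.5 tcp [637.7  82.4 125.7] rpy [-3.139e+00  3.000e-03  2.789e+00] F [-0.6 -0.3  4.5] M [ 0.04  0.33 -0.01] op 0.34 gf 90 q6 0.37
relax t9.7 tcp [637.7  82.4 125.7] rpy [-3.140e+00  3.000e-03  2.789e+00] F [ 1.1 -0.   3.5] M [ 0.06  0.06 -0.01] op 0.34 gf 90 q6 0.37
```

```bash
python3 - <<'E'
from h import *
hit=bot.movel([637.7,82.4,116],max_speed=10,threshold=24); s=st(f"press {hit}")
bot.movel([637.7,82.4,s["tcp_pos"][2]],max_speed=10)
bot.grip(0.62); st("open"); bot.dwell(0.3)
bot.movel([637.7,82.4,215],max_speed=120); st("up")
bot.move_ptp([475.5,-157.5,110],[pi,0,0.298+pi]); st("above drift")
im=imaging.capture("scene"); cv2.imwrite("pics/scene2.png",im)
c=(279,190); d=(228,276)
cv2.imwrite("pics/chk.png",np.hstack([cv2.resize(im[v-40:v+40,u-40:u+40],(400,400),interpolation=cv2.INTER_CUBIC) for u,v in (c,d)]))
E
```

```text
press True t10.2 tcp [637.7  82.3 125.7] rpy [-3.14   0.005  2.789] F [-0.5 -0.3  3.7] M [0.02 0.3  0.01] op 0.34 gf 90 q6 0.37
open t10.8 tcp [637.4  82.4 125.3] rpy [-3.14   0.004  2.789] F [ 0.4  0.  -0.1] M [ 0.06 -0.02 -0.03] op 0.62 gf 0 q6 0.37
up t12.0 tcp [637.2  82.4 214.2] rpy [-3.14   0.004  2.789] F [-0.8  0.3 -0.5] M [ 0.02 -0.01  0.03] op 0.63 gf 0 q6 0.37
above drift t13.2 tcp [ 476.2 -157.4  110.1] rpy [-3.141e+00  1.000e-03 -2.844e+00] F [ 0.5 -0.7 -0.1] M [0.05 0.02 0.01] op 0.62 gf 0 q6 -0.76
```

View pics/chk.png

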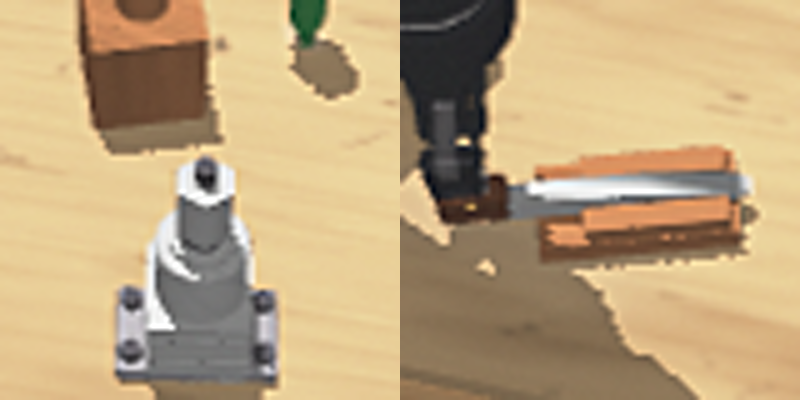

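The arbor is bedded: its collar sits on the nose at crop (205,265). The open gripper is over the drift grip at crop (475,195). I'll grasp the drift and refine the sleeve yaw from the foot bolts.

```bash
python3 - <<'E'
from h import *
for n,f,boxes in (("scene","pics/scene2.png",[(265,210),(265,220),(292,210),(292,220)]),("top","pics/top0.png",[(232,143),(246,142),(236.5,172.5),(249.5,170.5)])):
    g=255-cv2.cvtColor(cv2.imread(f),cv2.COLOR_BGR2GRAY).astype(float); P=[]
    for u,v in boxes:
        u0,v0=int(round(u)),int(round(v)); w=3; y,x=np.mgrid[v0-w:v0+w+1,u0-w:u0+w+1]; k=g[v0-w:v0+w+1,u0-w:u0+w+1]; k=np.clip(k-np.percentile(k,60),0,None)
        P.append(onz(n,((k*x).sum()/k.sum(),(k*y).sum()/k.sum()),15)[:2])
    P=np.array(P); print(n,P.round(1).tolist())
    for a,b in ((0,2),(1,3),(0,1),(2,3)): d=P[b]-P[a]; print(np.linalg.norm(d).round(1),np.arctan2(d[1],d[0]).round(3))
x,y=476,-158.5
hit=bot.movel([x,y,18.5],max_speed=100,threshold=6); st(f"down {hit}")
bot.grip(0,90); st("grip")
bot.movel([x,y,100],max_speed=120); st("up")
E
```

```text
scene [[594.3, 90.4], [600.5, 54.5], [669.5, 104.2], [674.8, 69.3]]
76.5 0.182
75.8 0.195
36.4 -1.401
35.4 -1.421
top [[675.3, 109.4], [680.6, 70.2], [597.2, 95.8], [601.7, 58.6]]
79.3 -2.969
79.8 -2.996
39.6 -1.436
37.5 -1.45
down False t14.3 tcp [ 476.5 -158.7   19. ] rpy [-3.141e+00  1.000e-03 -2.844e+00] F [-1.   0.5 -0.2] M [ 0.03 -0.01 -0.02] op 0.62 gf 0 q6 -0.77
grip t14.7 tcp [ 476.4 -158.7   19.1] rpy [-3.141e+00  1.000e-03 -2.844e+00] F [-1.6 -0.2  5.8] M [0.12 0.01 0.03] op 0.18 gf 88 q6 -0.77
up t15.6 tcp [ 475.4 -158.2   99.3] rpy [ 3.141e+00 -1.000e-03 -2.844e+00] F [-0.4  0.4 -1.6] M [-0.06  0.1   0.05] op 0.18 gf 88 q6 -0.77
```

```bash
cat >> h.py <<'E'
C=np.array([637.4,82.4]); YAW=.168
def sl(x,y,yaw=None): 
    c,s=np.cos(YAW),np.sin(YAW); return C+[c*x-s*y,s*x+c*y]
E
python3 - <<'E'
from h import *
o=[pi,0,YAW+pi]
bot.move_ptp([*sl(-215,0),80],o); st("pre")
bot.movel([*sl(-200,0),24.6],max_speed=100); st("low")
r=[]
for n,c in (("scene",(255,205)),("top",(252,185))):
    im=imaging.capture(n); cv2.imwrite(f"pics/{n}3.png",im)
    r.append(cv2.resize(im[c[1]-40:c[1]+40,c[0]-40:c[0]+40],(400,400),interpolation=cv2.INTER_CUBIC)); print(n,c[0]-40,c[1]-40)
cv2.imwrite("pics/pre.png",np.hstack(r))
print(proj("scene",[*sl(-50,0),28]),proj("top",[*sl(-50,0),28]))
E
```

```text
pre t16.4 tcp [426.1  46.   79.9] rpy [-3.141  0.    -2.973] F [ 0.3  0.7 -1.3] M [0.01 0.02 0.  ] op 0.17 gf 88 q6 -0.23
low t17.1 tcp [440.3  48.6  24.7] rpy [ 3.142 -0.    -2.974] F [-0.6 -0.7 -1.6] M [ 0.03  0.07 -0.01] op 0.18 gf 88 q6 -0.22
scene 215 165
top 212 145
[261.74610835 211.59456767] [243.87373213 174.55979388]
```

View pics/pre.png

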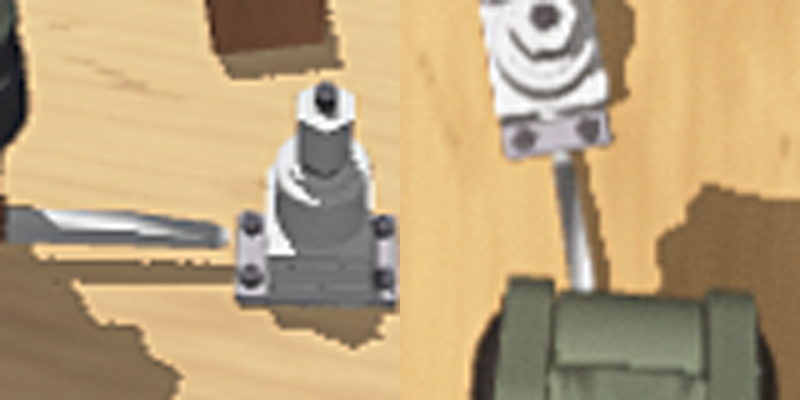

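In the top view the tip is at crop (562,155), against the foot's centreline at about 557. That puts it about 2 mm to the right, and about 3 mm shorter than the model in both views. I'll shift +2 mm in y and feed it in by feel.

```bash
python3 - <<'E'
from h import *
bot.movel([*sl(-200,2),24.6],max_speed=20); s=st("shift"); F0=s["contact_force"]
for x in (-172,-157):
    hit=bot.movel([*sl(x,2),24.6],max_speed=40,threshold=5); s=st(f"{x} {hit}")
    d=R.from_euler("z",-YAW).apply(s["contact_force"]-F0); print("F sleeve",d.round(1), "x",R.from_euler("z",-YAW).apply([*(s["tcp_pos"][:2]-C),0]).round(1))
    if hit: break
E
```

```text
shift t17.5 tcp [440.1  51.1  25. ] rpy [-3.141e+00  1.000e-03 -2.973e+00] F [ 0.3 -0.3 -1.5] M [-0.03  0.05  0.06] op 0.18 gf 88 q6 -0.22
-172 False t18.3 tcp [467.1  55.6  24.4] rpy [ 3.141e+00 -1.000e-03 -2.974e+00] F [ 0.1 -0.4 -1.4] M [-0.06  0.05 -0.01] op 0.18 gf 88 q6 -0.21
F sleeve [-0.3  0.   0.2] x [-172.4    2.1    0. ]
-157 False t18.9 tcp [482.3  58.2  24.5] rpy [-3.142 -0.    -2.973] F [-0.  -0.1 -1.8] M [-0.03  0.09 -0.01] op 0.17 gf 88 q6 -0.20
F sleeve [-0.3  0.3 -0.3] x [-156.9    2.     0. ]
```

```bash
python3 - <<'E'
from h import *
loc=lambda p:R.from_euler("z",-YAW).apply([*(p[:2]-C),0])[:2]
b=-148; bot.movel([*sl(b,2),24.6],max_speed=30,threshold=5); st("b")
ys=[]
for dy in (9,-9):
    hit=bot.movel([*sl(b,2+dy),24.6],max_speed=15,threshold=3); s=st(f"{dy} {hit}"); ys.append(loc(s["tcp_pos"])[1])
    bot.movel([*sl(b,2),24.6],max_speed=30)
yc=np.mean(ys); print("ys",np.round(ys,1),"yc",yc.round(2))
bot.movel([*sl(b,yc),24.6],max_speed=20)
hit=bot.movel([*sl(b,yc),20],max_speed=10,threshold=3); st(f"floor {hit}")
E
```

```text
b t19.3 tcp [491.3  59.6  24.6] rpy [-3.142  0.    -2.974] F [-0.5 -0.3 -1.5] M [0.01 0.04 0.  ] op 0.18 gf 88 q6 -0.20
9 True t19.6 tcp [490.4  60.7  24.3] rpy [-3.139e+00 -1.000e-03 -2.975e+00] F [ 0.3 -2.2 -1.2] M [-0.3  -0.1  -0.17] op 0.18 gf 88 q6 -0.19
-9 True t20.3 tcp [490.9  55.7  24. ] rpy [ 3.14  -0.004 -2.973] F [ 0.2  1.5 -1.9] M [0.34 0.03 0.21] op 0.17 gf 88 q6 -0.21
ys [ 3.2 -1.8] yc 0.69
floor True t21.1 tcp [491.8  58.3  23. ] rpy [ 3.141 -0.004 -2.974] F [-0.1 -0.4  3.6] M [ 0.04 -0.46  0.01] op 0.18 gf 89 q6 -0.20
```

```bash
python3 - <<'E'
from h import *
yc=.7; z=23.2
loc=lambda p:R.from_euler("z",-YAW).apply([*(p[:2]-C),0])[:2]
bot.movel([*sl(-140,yc),z],max_speed=20,threshold=8); bot.dwell(.2); s=st("under"); print(loc(s["tcp_pos"]).round(1))
for x in (-130,-120,-110,-101):
    hit=bot.movel([*sl(x,yc),z],max_speed=20,threshold=25); s=st(f"{x} {hit}"); print(loc(s["tcp_pos"]).round(1))
    if hit: break
im=imaging.capture("scene"); cv2.imwrite("pics/scene4.png",im); u,v=(270,200)
cv2.imwrite("pics/drv.png",cv2.resize(im[v-40:v+40,u-50:u+50],(750,600),interpolation=cv2.INTER_CUBIC))
E
```

```text
under t21.9 tcp [499.5  59.7  23.3] rpy [ 3.141 -0.006 -2.974] F [1.2 0.6 2. ] M [ 0.08 -0.6   0.01] op 0.18 gf 89 q6 -0.20
[-139.7    0.7]
-130 False t22.6 tcp [505.9  61.   23. ] rpy [ 3.141 -0.012 -2.974] F [-8.8 -2.4 11.7] M [-0.11  0.47 -0.03] op 0.18 gf 90 q6 -0.19
[-133.3    0.9]
-120 False t23.2 tcp [511.7  62.6  21.7] rpy [ 3.14  -0.019 -2.974] F [-12.5  -2.2  10.3] M [-0.3   1.99 -0.05] op 0.18 gf 90 q6 -0.19
[-127.2    1.5]
-110 False t23.9 tcp [527.4  64.7  22.2] rpy [ 3.14  -0.009 -2.974] F [-1.8 -0.6 -4.9] M [-0.07  0.71  0.01] op 0.17 gf 88 q6 -0.18
[-111.5    0.9]
-101 False t24.5 tcp [537.9  66.2  23. ] rpy [ 3.141 -0.006 -2.974] F [-0.3 -1.1 -7.6] M [-0.12  0.68  0.03] op 0.17 gf 88 q6 -0.18
[-100.8    0.7]
```

View pics/drv.png

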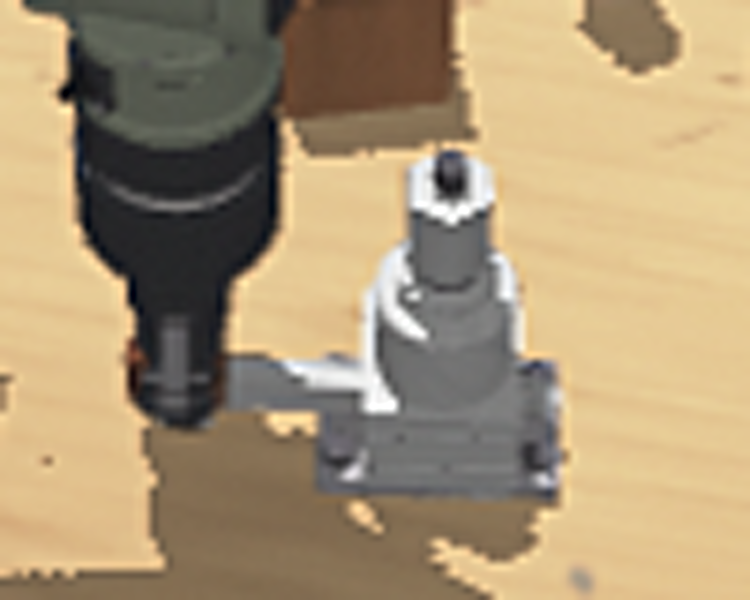

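The drift is through the slot and the arbor is standing on it, with its hex top at crop (450,185). I'll measure the lift from the image shift, then release.

```bash
python3 - <<'E'
from h import *
def lift(f):
    g=[cv2.cvtColor(cv2.imread(p),cv2.COLOR_BGR2GRAY).astype(np.float32) for p in ("pics/scene2.png",f)]
    u,v=proj("scene",[637.4,82.4,160]); u,v=int(u),int(v); w=7
    K=6; a,b=[cv2.resize(x[v-20:v+20,u-20:u+20],None,fx=K,fy=K,interpolation=cv2.INTER_CUBIC) for x in g]
    t=a[(20-w)*K:(20+w)*K,(20-w)*K:(20+w)*K]; r=cv2.matchTemplate(b,t,cv2.TM_CCOEFF_NORMED); _,m,_,l=cv2.minMaxLoc(r)
    sh=(np.array(l)-(20-w)*K)/K; e=proj("scene",[637.4,82.4,170])-proj("scene",[637.4,82.4,160]); print("shift",sh,"score",m,"lift mm",sh[1]/e[1]*10)
lift("pics/scene4.png")
s=st(); 
bot.movel([*sl(-101,.7),22.8],max_speed=10); st("lower")
bot.grip(0.45); bot.dwell(.3); st("open")
cv2.imwrite("pics/scene5.png",imaging.capture("scene")); lift("pics/scene5.png")
E
```

```text
shift [-0.16666667 -1.33333333] score 0.8897624015808105 lift mm 6.276055158953362
 t24.5 tcp [537.9  66.2  23.1] rpy [ 3.141 -0.006 -2.974] F [ 0.5 -1.4 -7.7] M [-0.09  0.65 -0.01] op 0.17 gf 88 q6 -0.18
lower t24.8 tcp [538.   66.2  22.9] rpy [ 3.141 -0.006 -2.974] F [-0.5  0.  -7.3] M [-0.08  0.57  0.01] op 0.17 gf 88 q6 -0.18
open t25.4 tcp [537.8  66.2  22.9] rpy [ 3.141 -0.006 -2.974] F [-0.1 -0.2  0.7] M [0.03 0.   0.04] op 0.45 gf 0 q6 -0.18
shift [ 0.         -1.16666667] score 0.9122283458709717 lift mm 5.491548264084192
```

The lift reads about 5.5 to 6.3 mm, which is too close to the limit. I'll regrip and drive about 4.5 mm further.

```bash
python3 - <<'E'
from h import *
def lift(f):
    g=[cv2.cvtColor(cv2.imread(p),cv2.COLOR_BGR2GRAY).astype(np.float32) for p in ("pics/scene2.png",f)]
    u,v=proj("scene",[637.4,82.4,160]); u,v=int(u),int(v); w=7
    K=12; a,b=[cv2.resize(x[v-20:v+20,u-20:u+20],None,fx=K,fy=K,interpolation=cv2.INTER_CUBIC) for x in g]
    t=a[(20-w)*K:(20+w)*K,(20-w)*K:(20+w)*K]; r=cv2.matchTemplate(b,t,cv2.TM_CCOEFF_NORMED); _,m,_,l=cv2.minMaxLoc(r)
    sh=(np.array(l)-(20-w)*K)/K; e=proj("scene",[637.4,82.4,170])-proj("scene",[637.4,82.4,160]); print("shift",sh,"score",m,"lift mm",sh[1]/e[1]*10)
bot.grip(0,90); st("grip")
hit=bot.movel([*sl(-96.5,.7),22.9],max_speed=15,threshold=25); st(f"push {hit}")
bot.grip(0.45); bot.dwell(.3); st("open")
cv2.imwrite("pics/scene6.png",imaging.capture("scene")); lift("pics/scene5.png"); lift("pics/scene6.png")
bot.movel([*sl(-96.5,.7),150],max_speed=100)
bot.movel([*sl(-200,.7),250],max_speed=200); st("away")
r=[]
for n,(u,v) in (("scene",(265,195)),("top",(242,165))):
    im=imaging.capture(n); cv2.imwrite(f"pics/{n}7.png",im); r.append(cv2.resize(im[v-40:v+40,u-40:u+40],(400,400),interpolation=cv2.INTER_CUBIC))
cv2.imwrite("pics/end.png",np.hstack(r)); lift("pics/scene7.png")
E
```

```text
grip t25.8 tcp [537.7  66.2  22.9] rpy [ 3.141 -0.006 -2.974] F [0.2 0.5 1.5] M [-0.03  0.02 -0.01] op 0.17 gf 88 q6 -0.18
push False t26.2 tcp [542.4  67.   22.9] rpy [ 3.141 -0.006 -2.974] F [-1.2  0.1  2.2] M [-0.03  0.16 -0.02] op 0.18 gf 88 q6 -0.18
open t26.9 tcp [542.2  66.9  22.9] rpy [ 3.141 -0.006 -2.974] F [-0.6 -0.   1.2] M [-0.01 -0.02  0.03] op 0.45 gf 0 q6 -0.18
shift [ 0.         -1.16666667] score 0.9122682809829712 lift mm 5.491548264084192
shift [ 0.08333333 -1.33333333] score 0.8947097659111023 lift mm 6.276055158953362
away t29.2 tcp [440.4  49.7 249.4] rpy [ 3.141 -0.006 -2.974] F [-0.1 -1.   0.2] M [ 0.01 -0.01  0.  ] op 0.45 gf 0 q6 -0.22
shift [ 0.08333333 -1.41666667] score 0.8949708938598633 lift mm 6.6683086063879475
```

View pics/end.png

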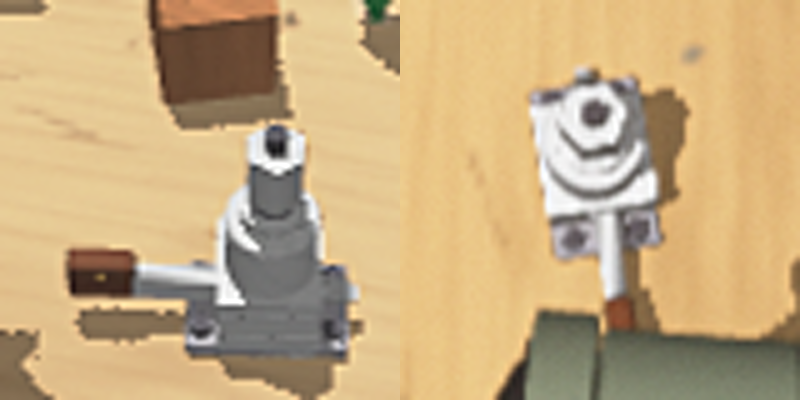

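The tip shows just past the foot's far edge at top crop (587,75) and scene crop (353,293), so it is about 50 mm beyond the axis. The arbor stands upright on the blade, everything is released and the hand is clear.

```bash
python3 -c "
from bench import bot
print(bot.sign_off())"
```

```text
the job is handed in; nothing more can be done
None
```

I handed the job in at about 29 s of the 67 s: the arbor was pressed home and released, then freed with the drift alone, and now stands on it with the tip about 50 mm past the axis, which by your figures lifts the collar about 8 mm, though the camera read 6.3–6.7 mm; the tang found its slot without twisting, and no verdict came back.

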